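Wedge the paint scale level

ROBOT

A 7-joint arm with a two-finger parallel gripper is mounted at the origin on the work surface. World frame = base frame: x ahead of the robot, y to its left, z up, the work surface at z = 0. Lengths are in m, angles in rad, forces in N, time in s.
With the tool pointing down it reaches from about 0.4 to 0.925 m from the base axis. Payload 4.1 kg.
Tool frame: the origin (TCP) lies midway between the tips of the shut fingers; the grasp point (between the pads) lies 19 mm behind it; z points along the fingers, y is the line along which they close (so a half turn about z gives the same grasp; the last joint's range is limited). The gripper opens to 85 mm and grips with 20 to 120 N. Pads are 22 mm wide; open, the fingers measure 114 mm over their backs; the gripper's body (76 mm by 85 mm) begins 54 mm behind the grasp point. The pads swing forward as they close: fully open they stand 13 mm farther back than shut.
Start: joints at [1.101, 0.398, 0.045, 1.537, -0.019, 1.207, -0.051], TCP at [0.236, -0.606, 0.231] pointing down, gripper open.
Joint ranges: [-2.82, 2.82], [-0.49, 2.23], [-1.37, 1.46], [0, 2.46], [-1.36, 4.5], [0.23, 2], [-2.94, 2.94]. Speed limits (rad/s): [2.57, 2.57, 3.14, 3.14, 3.14, 3.14, 3.14].

INTERFACE

Orientations are given as a 3x3 rotation matrix whose columns are the frame's x, y, z axes.
In Python, from cell import sense, grab_frame, calibration, hand_in gives the robot as it stands.
- The arm moves only by the shell command python3 -m crank 'ROWS' [FORCE]. ROWS is JSON, one flat list of numbers, 7 for each row, row after row: the turn, a rotation vector about the world's x, y, z in degrees, then the shift along the world's x, y, z in mm, then the opening, from 0 (shut) to 1 (fully open). In form: [rx, ry, rz, tx, ty, tz, hand, rx, ry, rz, tx, ty, tz, hand, ...]. A call has 1 to 10 rows; each row is the pose to reach, as a shift and turn from the pose commanded when the call began; what a row does not reach only later rows make up. A row lasts 1/8 s, in which the tool goes at most 62.5 mm and 10.7 degrees, less where a joint would pass 70% of its speed; a pose out of reach is approached as far as the arm can. A call with a gripper value outside its range is refused whole. The fingers move at their own pace and stop on an object; FORCE is the grip in N (left out, the last holds). Time passes only in rows, so rows that repeat a pose let the fingers close. It gives the time, the measured TCP pose, the force, the opening and the grip force at its end, in the units of the state.
- sense(): the state, without advancing time (a new reading comes with each control period).
- grab_frame(name): name is "side" or "top"; returns the picture (384x512x3 uint8, red, green, blue); there is no depth.
- calibration(name): a dict with "vertical_fov" (degrees; the focal length in pixels is half the picture's height over the tangent of half this angle, whatever the lens; pixels are square), "cx", "cy" (the principal point, pixels), "camera_from_world" (4x4, takes a point from world to camera coordinates). Camera axes: x right, y down, z forward; pixel columns grow to the right and rows downward; lengths in m; the calibration is good to about 2 mm. A picture is of the moment at which its call begins. calibration takes no time and is no camera call.
- hand_in(): hands the job in; it is judged then, once.
The state is a dict: "t": time; "qpos": joint angles; "qvel": joint speeds; "effort": joint torques, N m; "tcp_pos": TCP position; "tool_rot": TCP orientation; "wrist_force": force on the tool from outside, world axes, zero at the start; "moment": the same for the moment, N m; "finger_gap": finger opening in m; "grasp_force": force on a finger pad.
Only numpy, scipy, OpenCV 4.12 (cv2) and the standard library are available. Lean on these libraries where they do the work, as an engineer would, in place of code of your own. Each camera call takes 0.05 s, during which the arm holds its last target. There are 200 camera calls.

TASK

The paint-mixing scale is rocking because its front left foot is seized too short. Pick up the wooden wedge and push it, thin end first, in under that foot from the front of the scale, gently, just until the scale sits level and firm on all its feet and no further; then let go and leave the wedge flat on the bench under the foot. Do not shove the scale out of its place or lean on it, and leave the other things on the bench alone.

Things in the scene. Friction and masses are not known exactly. Their poses are not given: they have to be found in the camera images.
- scale: Low grey bench scale, loose, 1.5 to 2.1 kg, display and keys at its front, towards the robot. Housing 240 (x) by 210 (y) mm, underside 28 mm and top (steel pan) 64 mm above the feet's plane. Origin: centre of the footprint in the plane of the good feet; x to its back, y to its left, z up. Ball feet of 11 mm radius, rubber, centred at x = -95 and +95, y = -80 and +80 mm.
- foot (a point): Where the front left foot should end: x = -95, y = +80, z = 0 mm in the scale's frame and axes. The foot is seized, a bare steel ball (rubber gone) that ends 7.5 to 14 mm higher than this point (differs each time, not told), so at the start it hangs 2.5 to 9 mm over the bench and the wedge slides in freely before it meets the foot.
- front (a point): Middle of the housing's lower front edge, x = -120, y = 0, z = 28 mm in the scale's frame. A battery box under the housing (x -90 to -30, y 0 to +50, down to z = +4 mm) touches the bench now, so the scale leans 0.04 rad down to its front left, the back right foot 5 mm in the air. Level again means that corner lifted by 5 mm (about 40 mm of wedge travel after first touch).
- wedge: Loose hardwood wedge, 180 mm long, 32 mm wide, flat underneath, 55 g; thickness rises evenly from 1.5 mm at the thin end to 26.7 mm at the butt (0.14 mm per mm). Origin: centre of the underside; x points to the thin end (at +90 mm), z up. Lies flat, thin end pointing away from the robot. Friction holds it wherever it is left under the foot.
- tip (a point): Middle of the wedge's thin end, on the bench, x = +90 mm in the wedge's frame. Unless pressed on the bench it slides with under 1 N until it meets the foot, then 3 to 7 N as the corner rises; when the back right foot lands and all feet bear, the push rises about twofold over the next 5 mm: level and firm. Pushed on, the scale slides back or tips right. Friction of wood about 0.6.
- cup: Bystander: white plastic mixing cup, empty, rim radius 42 mm, 95 mm tall, standing. Origin: centre of its underside.
- tin: Bystander: full paint tin, radius 50 mm, 120 mm tall, standing. Origin: centre of its underside.
- nozzle: Bystander: aluminium spray-gun air cap, 32 mm wide, 30 mm tall, standing. Origin: centre of its underside.
- stick: Bystander: flat wooden stirring stick, 200 mm by 22 mm by 5 mm, lying. Origin: centre of its underside, x along it.

How it is judged:
By the outcome, as a careful person would: the job done as asked, in the order asked, and still so for the second after the job is handed in, with the robot touching nothing.
It also fails if it takes over 64 s, if anything falls off the work surface, if the arm or the gripper's body presses on something with over 40 N, if the wrist force passes 120 N, or if a joint passes its speed limit or range.

## Working session

There is one attempt and no reset: what is moved stays moved. The work goes in short steps, Python scripts to look and compute and a shell command to move; the robot and the scene stay as the last step left them, time stands still between calls to the robot, and variables do not carry over. Pictures are saved under pics/ and viewed, at most 10 in all, crops included, and the job is handed in when it is done.

```bash
mkdir -p pics; ls
python3 - <<'E'
from cell import *
import cv2,numpy as np
np.set_printoptions(precision=4,suppress=True)
for n in("side","top"):
    f=grab_frame(n); cv2.imwrite(f"pics/{n}0.png",f[:,:,::-1]); c=calibration(n)
    print(n,c["vertical_fov"],c["cx"],c["cy"]);M=np.array(c["camera_from_world"]);print(M); print(-M[:3,:3].T@M[:3,3])
s=sense();print(s["tcp_pos"],s["tool_rot"],s["finger_gap"],s["wrist_force"],s["t"])
E
```

```text
pics
side 52.01547247887091 254.27784728857245 189.4954917173599
[[-0.9434 -0.3316 -0.0077  0.5871]
 [-0.1874  0.5522 -0.8124  0.1582]
 [ 0.2736 -0.7649 -0.5831  0.8877]
 [ 0.      0.      0.      1.    ]]
[0.3406 0.7863 0.6507]
top 54.696397572631334 251.71049489312006 194.13347666644134
[[ 0.0291 -0.9988  0.0382 -0.0325]
 [-0.9807 -0.0359 -0.1924  0.6113]
 [ 0.1936 -0.0318 -0.9806  0.9604]
 [ 0.      0.      0.      1.    ]]
[0.4145 0.02   1.0606]
[ 0.2353 -0.6053  0.2304] [[ 0.932   0.3624 -0.0007]
 [ 0.3624 -0.932   0.0016]
 [-0.0001 -0.0018 -1.    ]] 0.08527254442386503 [-0.5319  0.5041  0.2967] 0.1
```

View pics/top0.png

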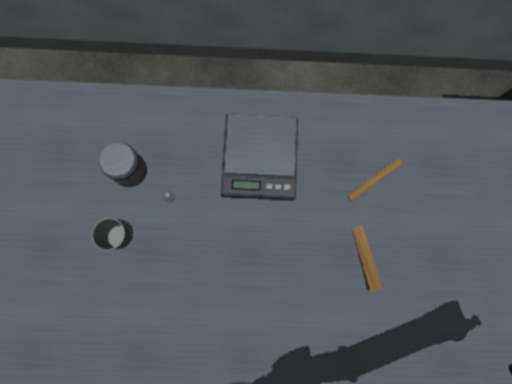

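View pics/side0.png

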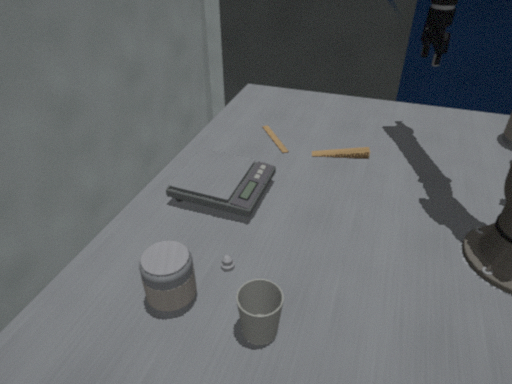

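The top view shows the scale at about (260,155), the wedge at about (367,258) with its thin end at (358,227), and the stick at (375,180). The side view shows the scale at (225,185) and the wedge at (340,153). Next I'll enlarge these for measuring.

```bash
cat > h.py <<'E'
from cell import *
import cv2,numpy as np
np.set_printoptions(precision=4,suppress=True)
def cam(n):
    c=calibration(n);M=np.array(c["camera_from_world"]);f=192/np.tan(np.radians(c["vertical_fov"]/2))
    return M,f,c["cx"],c["cy"]
def ray(n,px,z):
    M,f,cx,cy=cam(n);px=np.atleast_2d(np.float64(px))
    d=np.c_[(px[:,0]-cx)/f,(px[:,1]-cy)/f,np.ones(len(px))]@M[:3,:3];o=-M[:3,:3].T@M[:3,3]
    return o+d*((z-o[2])/d[:,2])[:,None]
def proj(n,P):
    M,f,cx,cy=cam(n);P=np.atleast_2d(P)@M[:3,:3].T+M[:3,3]
    return np.c_[P[:,0]/P[:,2]*f+cx,P[:,1]/P[:,2]*f+cy]
def orange(img):
    h=cv2.cvtColor(img,cv2.COLOR_RGB2HSV);return cv2.inRange(h,(5,80,50),(28,255,255))
def crop(img,x0,y0,w,h,k,name):
    cv2.imwrite(name,cv2.resize(img[y0:y0+h,x0:x0+w,::-1],None,fx=k,fy=k,interpolation=cv2.INTER_CUBIC))
E
python3 - <<'E'
from h import *
t=cv2.imread("pics/top0.png")[:,:,::-1].copy();s=cv2.imread("pics/side0.png")[:,:,::-1].copy()
for n,i in(("top",t),("side",s)):
    m=orange(i);k,l,st,c=cv2.connectedComponentsWithStats(m)
    for j in range(1,k):
        if st[j,4]<40: continue
        pts=np.argwhere(l==j)[:,::-1].astype(np.float32)
        W=ray(n,pts,0.006)[:,:2].astype(np.float32)
        r=cv2.minAreaRect(W*1000);print(n,st[j],c[j],r);print(cv2.boxPoints(cv2.minAreaRect(pts)),"\n",cv2.boxPoints(r))
a=cv2.resize(t[100:300,200:400,::-1],None,fx=3,fy=3,interpolation=cv2.INTER_CUBIC);cv2.imwrite("pics/c1.png",a)
crop(s,150,110,240,120,3.3,"pics/c2.png")
E
```

```text
top [348 158  54  42 444] [374.4505 178.6802] ((683.2986450195312, -376.7953186035156), (20.09817886352539, 199.0436248779297), 37.859825134277344)
[[346.84 195.12]
 [397.88 156.84]
 [401.96 162.28]
 [350.92 200.56]] 
 [[ 614.285  -304.3889]
 [ 736.4445 -461.5367]
 [ 752.3123 -449.2018]
 [ 630.1528 -292.054 ]]
top [352 226  29  64 777] [365.9459 258.7503] ((452.078125, -341.04205322265625), (181.1117706298828, 37.67613220214844), 15.749046325683594)
[[349.24   228.1489]
 [361.765  224.3218]
 [381.0325 287.379 ]
 [368.5074 291.2061]] 
 [[ 359.8086 -347.4902]
 [ 370.0348 -383.752 ]
 [ 544.3477 -334.5939]
 [ 534.1215 -298.3321]]
side [263 126  24  26 144] [274.8403 138.9097] ((679.4010620117188, -367.59454345703125), (18.164260864257812, 191.74024963378906), 38.00563049316406)
[[262.511  127.3959]
 [266.0206 124.5548]
 [286.863  150.3014]
 [283.3535 153.1425]] 
 [[ 613.2139 -297.6459]
 [ 731.2758 -448.7277]
 [ 745.5883 -437.5432]
 [ 627.5264 -286.4614]]
side [312 148  57  10 412] [344.3738 152.6917] ((447.0132141113281, -342.4540100097656), (187.32000732421875, 57.21083450317383), 18.62567138671875)
[[312. 148.]
 [368. 148.]
 [368. 157.]
 [312. 157.]] 
 [[ 349.1225 -345.2603]
 [ 367.3947 -399.4747]
 [ 544.9039 -339.6477]
 [ 526.6317 -285.4333]]
```

View pics/c1.png

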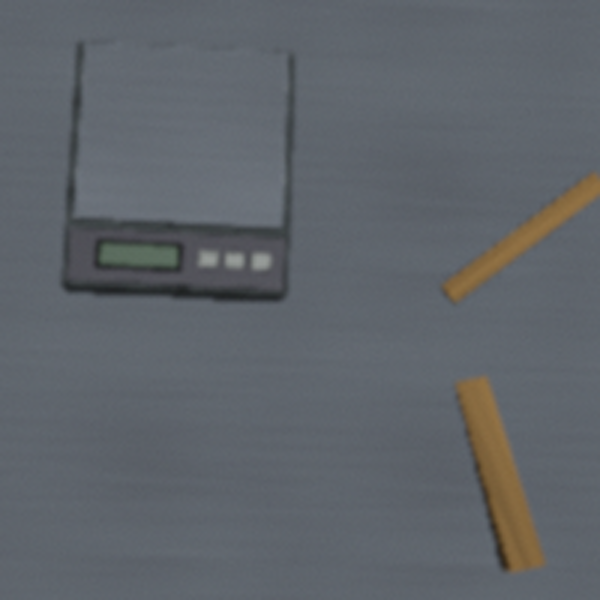

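View pics/c2.png

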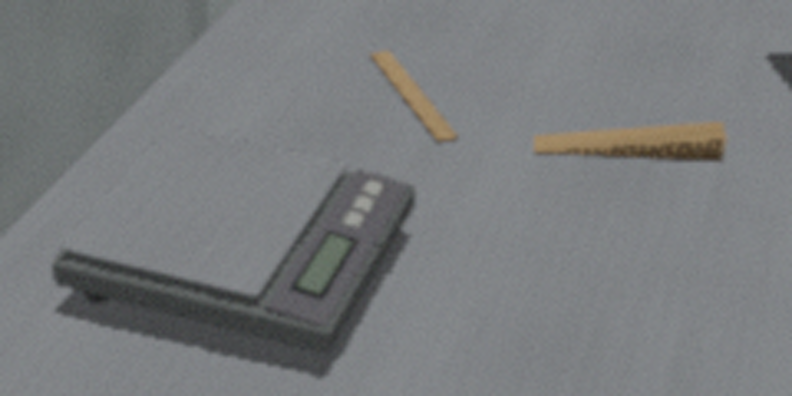

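The crops show the scale's top corners in c1 at about (80,42), (294,53), (287,292) and (65,285), and in c2 at (57,252), (333,330) and (413,188). I'll fit the leaning scale model to these, and fit the wedge to its silhouettes.

```bash
cat >> h.py <<'E'
from scipy.optimize import least_squares,minimize
from scipy.spatial.transform import Rotation as Rn
def sc(p,P,tilt=.041):   # p=x,y,yaw ; P in mm
    R=(Rn.from_rotvec([0,0,p[2]])*Rn.from_rotvec(-tilt*np.array([190,160,0])/248.4)).as_matrix()
    return np.atleast_2d(P)/1000@R.T+[p[0],p[1],0]
WP=np.array([[90,16,0],[90,-16,0],[-90,16,0],[-90,-16,0],[90,16,1.5],[90,-16,1.5],[-90,16,26.7],[-90,-16,26.7]])
def wg(p,P=WP): return np.atleast_2d(P)/1000@Rn.from_rotvec([0,0,p[2]]).as_matrix().T+[p[0],p[1],p[3] if len(p)>3 else 0]
def fitw(imgs,p0,near=.15):
    ms={n:(orange(i)>0) for n,i in imgs.items()}
    for n,m in ms.items():
        q=proj(n,wg(p0)).mean(0);yy,xx=np.mgrid[:384,:512];m&=(np.hypot(xx-q[0],yy-q[1])<45)
    def cost(p):
        s=0
        for n,m in ms.items():
            h=cv2.convexHull(np.float32((proj(n,wg(p))+.5)*8-.5)).astype(np.float32)  # 8x supersample
            x0,y0=np.argwhere(m).min(0)[::-1]-12;x1,y1=np.argwhere(m).max(0)[::-1]+12
            r=np.zeros(((y1-y0)*8,(x1-x0)*8),np.uint8);cv2.fillConvexPoly(r,np.int32(np.round(h-[x0*8,y0*8])),1)
            r=r.reshape(y1-y0,8,x1-x0,8).mean((1,3));s+=np.abs(r-m[y0:y1,x0:x1]).sum()
        return s
    r=minimize(lambda d:cost(p0+d/[300,300,60]),[0,0,0],method="Nelder-Mead",options=dict(initial_simplex=[[0,0,0],[3,0,0],[0,3,0],[0,0,3]]))
    return p0+r.x/[300,300,60],r.fun
E
python3 - <<'E'
from h import *
t=cv2.imread("pics/top0.png")[:,:,::-1].copy();s=cv2.imread("pics/side0.png")[:,:,::-1].copy()
p0=np.array([.452,-.341,np.radians(15.7)])
for d in({"top":t,"side":s},{"top":t},{"side":s}): print("wedge",*fitw(d,p0))
c1=(np.array([[80,42],[294,53],[287,292],[65,285]])+.5)/3-.5+[200,100]
c2=(np.array([[57,252],[57,280],[333,330],[413,188]])+.5)/3.3-.5+[150,110]
T=np.array([[120,105,64],[120,-105,64],[-120,-105,64],[-120,105,64]]);S=np.array([[120,105,64],[120,105,28],[-120,105,64],[-120,-105,64]])
T=T-[0,0,0]
f=lambda p:np.r_[proj("top",sc(p,T))-c1,proj("side",sc(p,S))-c2].ravel()
r=least_squares(f,[.72,0,0]);print(r.x,"\n",r.fun.reshape(-1,2))
for z in(60,56):
    T[:,2]=z;S[[0,2,3],2]=z;q=least_squares(f,[.72,0,0]);print(z,q.x,q.cost,r.cost)
p=r.x
B=np.array([[x,y,z] for x in(-120,120) for y in(-105,105) for z in(28,64)])
E=[(a,b) for a in range(8) for b in range(a) if (B[a]!=B[b]).sum()==1]
out=[]
for n,i,(x0,y0,w,h,k) in(("top",t,(210,100,100,110,4)),("side",s,(150,140,140,100,4))):
    a=cv2.resize(i[y0:y0+h,x0:x0+w,::-1],None,fx=k,fy=k,interpolation=cv2.INTER_CUBIC)
    q=((proj(n,sc(p,B))-[x0,y0]+.5)*k-.5)
    for u,v in E: cv2.line(a,np.int32(q[u]*8),np.int32(q[v]*8),(0,0,255),1,cv2.LINE_AA,3)
    out.append(cv2.copyMakeBorder(a,0,440-a.shape[0],0,0,cv2.BORDER_CONSTANT))
o=np.hstack(out);print(o.shape);cv2.imwrite("pics/ov.png",cv2.resize(o,None,fx=.83,fy=.83,interpolation=cv2.INTER_AREA))
E
```

```text
wedge [ 0.4527 -0.341   0.2333] 188.0
wedge [ 0.4534 -0.3414  0.2369] 70.671875
wedge [ 0.4504 -0.34    0.2615] 110.203125
[ 0.7239 -0.0322 -0.0237] 
 [[-1.7363 -0.8547]
 [ 0.4698 -0.6374]
 [-0.025   2.777 ]
 [-2.4787  1.0104]
 [-2.4111 -1.1976]
 [-0.5981  1.0771]
 [-0.264  -3.363 ]
 [ 2.2564 -5.0906]]
60 [ 0.725  -0.0334 -0.0222] 24.219742665976668 35.20044568429684
56 [ 0.726  -0.0346 -0.0206] 16.72406681615245 35.20044568429684
(440, 960, 3)
```

View pics/ov.png

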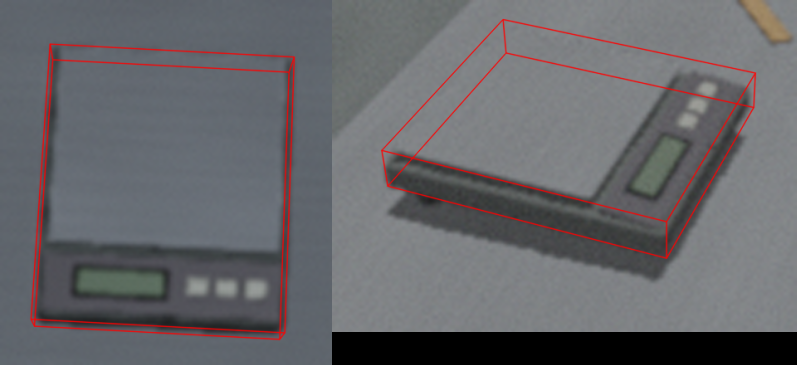

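The overlay shows that the housing's front rim sits lower than the 64 mm pan. I'll refit using the lower front edge and free rim heights.

Run:
```python
from h import *
t=cv2.imread("pics/top0.png")[:,:,::-1].copy();s=cv2.imread("pics/side0.png")[:,:,::-1].copy()
c1=(np.array([[80,42],[294,53],[286,299],[65,291]])+.5)/3-.5+[200,100]
c2=(np.array([[57,252],[57,280],[333,327],[413,190],[327,346]])+.5)/3.3-.5+[150,110]
def f(p):
    zb,zf=p[3]*1000,p[4]*1000
    T=np.array([[120,105,zb],[120,-105,zb],[-120,-105,28],[-120,105,28]]);S=np.array([[120,105,zb],[120,105,28],[-120,105,zf],[-120,-105,zf],[-120,105,28]])
    return np.r_[proj("top",sc(p,T))-c1,proj("side",sc(p,S))-c2].ravel()
r=least_squares(f,[.72,-.03,0,.05,.045]);print(r.x,"\n",r.fun.reshape(-1,2))
w=[1]*8+[.2]*10
r2=least_squares(lambda p:f(p)*w,[.72,-.03,0,.05,.045]);print(r2.x,"\n",r2.fun.reshape(-1,2))
for p in(r.x,r2.x): print("foot,front",sc(p,[[-95,80,0],[-120,0,28],[-120,80,28]]))
p=r.x
for n,i,(x0,y0,w,h) in(("side",s,(200,160,90,65)),):
    k=8;a=cv2.resize(i[y0:y0+h,x0:x0+w,::-1],None,fx=k,fy=k,interpolation=cv2.INTER_CUBIC);a=cv2.convertScaleAbs(a,alpha=1.5)
    for P,c in(([[-120,105,28],[-120,-105,28],[-120,-105,1000*p[4]],[-120,105,1000*p[4]]],(0,0,255)),([[-120,105,28],[120,105,28]],(0,255,0))):
        q=((proj(n,sc(p,P))-[x0,y0]+.5)*k-.5);cv2.polylines(a,[np.int32(q*8)],True,c,1,cv2.LINE_AA,3)
    cv2.imwrite("pics/fl.png",a)
```

```text
[ 0.7275 -0.037  -0.0165  0.0535  0.0458] 
 [[-0.0903 -0.3105]
 [ 1.3735 -0.6254]
 [ 0.7696  0.9744]
 [ 0.592   0.2042]
 [-2.0601  0.9671]
 [-0.7876  0.0501]
 [-0.5382  1.6037]
 [ 1.1347 -1.647 ]
 [ 1.2835  1.1986]]
[ 0.7289 -0.0354 -0.0162  0.0463  0.0466] 
 [[-0.4986  0.1649]
 [ 0.4679 -0.1987]
 [ 0.2125  0.4399]
 [ 0.05   -0.3017]
 [-0.4974  0.6786]
 [-0.3141  0.0611]
 [-0.2582  0.3238]
 [ 0.098  -0.3385]
 [ 0.1079  0.2937]]
foot,front [[ 0.6339  0.0444 -0.005 ]
 [ 0.6068 -0.0342  0.0248]
 [ 0.6081  0.0457  0.0223]]
foot,front [[ 0.6353  0.0461 -0.005 ]
 [ 0.6082 -0.0326  0.0248]
 [ 0.6096  0.0473  0.0223]]
```

View pics/fl.png

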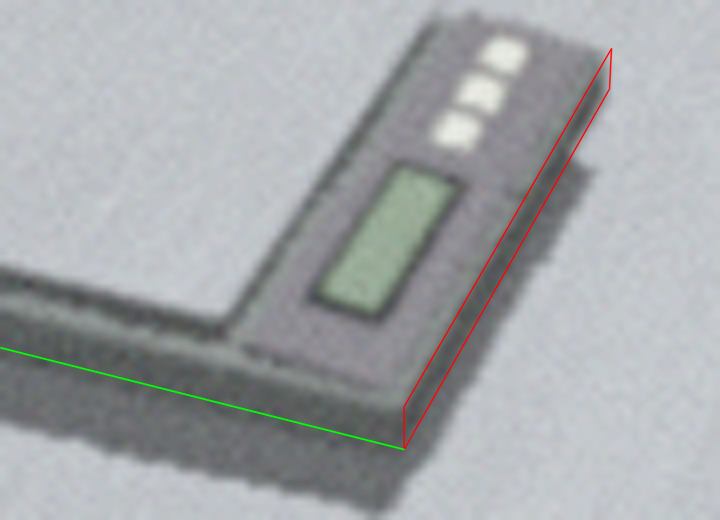

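The fit is good to about 3 mm: foot near (0.635, 0.0455), scale yaw about -0.9°, wedge centre (0.453, -0.341), yaw 13.5°. Next I'll move above the wedge butt.

```bash
python3 -m crank '[0,0,-7.7,144,247,-150,1, 0,0,-7.7,144,247,-150,1, 0,0,-7.7,144,247,-150,1, 0,0,-7.7,144,247,-150,1, 0,0,-7.7,144,247,-150,1, 0,0,-7.7,144,247,-150,1, 0,0,-7.7,144,247,-150,1, 0,0,-7.7,144,247,-150,1, 0,0,-7.7,144,247,-150,1, 0,0,-7.7,144,247,-150,1]'; python3 -c "
from h import *
s=sense();print(s['tcp_pos'],s['tool_rot'],s['wrist_force'],s['qpos'])"
```

```text
t: 1.35
tcp_pos: [0.3792, -0.3599, 0.0817]
tool_rot: [[0.973, 0.232, 0.001], [0.232, -0.973, -0.001], [0.0, 0.001, -1.0]]
wrist_force: [-0.6, -0.9, 0.2]
finger_gap: 0.0854
grasp_force: 0.0
[ 0.3792 -0.3599  0.0817] [[ 0.9726  0.2324  0.0005]
 [ 0.2324 -0.9726 -0.0009]
 [ 0.0003  0.001  -1.    ]] [-0.6289 -0.9215  0.1566] [ 0.7151  0.3428 -0.0452  1.9892  0.0215  0.8091 -0.6785]
```

```bash
python3 -m crank '[0,0,0,0,0,-40,1, 0,0,0,0,0,-60,1, 0,0,0,0,0,-70,1, 0,0,0,0,0,-76,1, 0,0,0,0,0,-76,1, 0,0,0,0,0,-76,1]'; python3 -m crank '[0,0,0,0,0,0,0.3, 0,0,0,0,0,0,0.2, 0,0,0,0,0,0,0.1, 0,0,0,0,0,0,0, 0,0,0,0,0,0,0, 0,0,0,0,0,0,0, 0,0,0,0,0,0,0, 0,0,0,0,0,0,0]' 40
```

```text
t: 2.1
tcp_pos: [0.3801, -0.3593, 0.0061]
tool_rot: [[0.972, 0.234, 0.001], [0.234, -0.972, -0.001], [0.001, 0.001, -1.0]]
wrist_force: [0.5, 0.2, 1.3]
finger_gap: 0.0858
grasp_force: 0.0
t: 3.1
tcp_pos: [0.3799, -0.3591, 0.0057]
tool_rot: [[0.972, 0.234, 0.001], [0.234, -0.972, -0.001], [0.0, 0.001, -1.0]]
wrist_force: [0.1, -0.3, 5.0]
finger_gap: 0.031
grasp_force: 41.3
```

Gripped at a 31 mm gap. I'll lift it, swing it to the scale's front and check its pose there.

```bash
python3 -m crank '[0,0,0,0,0,15,0, 0,0,0,0,0,40,0, 0,0,0,0,0,40,0, 0,0,0,0,0,40,0]'; python3 -m crank '[0,0,-7,0,200,0,0, 0,0,-14.3,0,404,0,0, 0,0,-14.3,30,404,0,0, 0,0,-14.3,30,404,0,0, 0,0,-14.3,30,404,0,0, 0,0,-14.3,30,404,0,0, 0,0,-14.3,30,404,0,0, 0,0,-14.3,30,404,0,0, 0,0,-14.3,30,404,0,0, 0,0,-14.3,30,404,0,0]'
python3 - <<'E'
from h import *
im={n:grab_frame(n) for n in("top","side")}
for n in im: cv2.imwrite(f"pics/{n}1.png",im[n][:,:,::-1])
s=sense();print(s['tcp_pos'],s['tool_rot'][:,0] if hasattr(s['tool_rot'],'shape') else s['tool_rot'],s["wrist_force"])
a=cv2.resize(im["top"][90:290,180:330,::-1],None,fx=3,fy=3,interpolation=cv2.INTER_CUBIC)
b=cv2.resize(im["side"][130:330,220:370,::-1],None,fx=2.3,fy=3,interpolation=cv2.INTER_CUBIC)
cv2.imwrite("pics/w1.png",np.hstack([a,b]))
E
```

```text
t: 3.6
tcp_pos: [0.3791, -0.3585, 0.045]
tool_rot: [[0.972, 0.234, -0.001], [0.234, -0.972, 0.0], [-0.001, -0.001, -1.0]]
wrist_force: [0.9, 0.1, -0.1]
finger_gap: 0.031
grasp_force: 40.6
t: 4.85
tcp_pos: [0.409, 0.0436, 0.045]
tool_rot: [[1.0, -0.016, -0.001], [-0.016, -1.0, -0.001], [-0.001, 0.001, -1.0]]
wrist_force: [0.5, -0.1, -1.2]
finger_gap: 0.0314
grasp_force: 40.6
[0.4093 0.0439 0.0452] [ 0.9999 -0.0155 -0.0005] [-0.1373  0.2964 -0.7093]
```

View pics/w1.png

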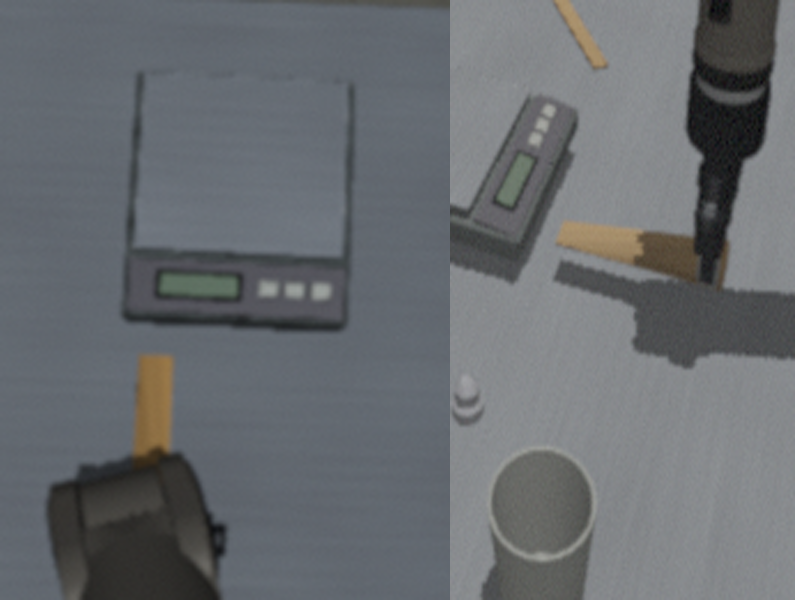

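The wedge is held straight ahead of the scale's left side, with its tip at w1 (156,356), edges at x 139 and 173, and the scale front at y about 325. Computing the tip's world position and direction next.

Run:
```python
from h import *
t=cv2.imread("pics/top1.png")[:,:,::-1].copy()
m=orange(t);m[:,330:]=0
k,l,st,c=cv2.connectedComponentsWithStats(m);print(st[1:])
j=1+np.argmax(st[1:,4]);mm=l==j
ys=np.unique(np.argwhere(mm)[:,0])
L=[];R=[]
for y in ys[2:-5]:
    xs=np.where(mm[y])[0];d=(y-ys[0])*2.7/1000*.14+.0405
    a=ray("top",[[xs[0]-.5,y]],d)[0];b=ray("top",[[xs[-1]+.5,y]],d)[0];L.append(a);R.append(b)
L=np.array(L);R=np.array(R);mid=(L+R)/2
pf=np.polyfit(mid[:,0],mid[:,1],1);print("mid slope",pf,"width",(L-R)[:,1].mean())
tip=ray("top",[[231.5,ys[0]-.5]],.0405)[0];print("tip",tip,"mid y at tip",np.polyval(pf,tip[0]))
for x in (0.62,.635): print(np.polyval(pf,x))
# expected from grasp
s=sense();q=np.array(s["tcp_pos"]);print("exp tip if grip at -75",q[:2]+.165*np.array(s["tool_rot"])[:2,0])
```

```text
[[225 209  12  36 386]]
mid slope [-0.0036  0.0438] width 0.03021111249935866
tip [0.5732 0.0418 0.0405] mid y at tip 0.04174415886742915
0.041573492950912866
0.04151882055376724
exp tip if grip at -75 [0.5743 0.0414]
```

The tip is at (0.573, 0.042), as expected. I'll shift 4 mm left and lower onto the bench.

```bash
python3 -m crank '[0,0,0,0,4,-20,0, 0,0,0,0,4,-33,0, 0,0,0,0,4,-38,0, 0,0,0,0,4,-38,0, 0,0,0,0,4,-38,0]'; python3 -m crank '[0,0,0,0,0,-0.5,0, 0,0,0,0,0,-1,0, 0,0,0,0,0,-1,0, 0,0,0,0,0,-1,0]'
```

```text
t: 5.58
tcp_pos: [0.41, 0.0491, 0.0077]
tool_rot: [[1.0, -0.013, 0.001], [-0.013, -1.0, -0.0], [0.001, 0.0, -1.0]]
wrist_force: [-0.1, -0.9, -1.9]
finger_gap: 0.0309
grasp_force: 40.6
t: 6.08
tcp_pos: [0.4096, 0.0492, 0.0064]
tool_rot: [[1.0, -0.013, 0.0], [-0.013, -1.0, -0.0], [0.0, 0.0, -1.0]]
wrist_force: [-0.2, 0.6, 0.1]
finger_gap: 0.0308
grasp_force: 40.6
```

```bash
python3 -m crank '[0,0,0,10,0,-0.5,0, 0,0,0,20,0,-0.5,0, 0,0,0,30,0,-0.5,0, 0,0,0,40,-0.5,-0.5,0, 0,0,0,50,-0.5,-0.5,0, 0,0,0,50,-0.5,-0.5,0, 0,0,0,50,-0.5,-0.5,0]'; python3 -m crank '[0,0,0,2,0,0,0, 0,0,0,4,0,0,0, 0,0,0,6,0,0,0, 0,0,0,6,0,0,0]'; python3 -m crank '[0,0,0,2,0,0,0, 0,0,0,4,0,0,0, 0,0,0,6,0,0,0, 0,0,0,6,0,0,0]'
```

```text
t: 6.95
tcp_pos: [0.4592, 0.0486, 0.0057]
tool_rot: [[1.0, -0.013, -0.001], [-0.013, -1.0, -0.0], [-0.001, 0.0, -1.0]]
wrist_force: [-0.3, 0.3, 0.2]
finger_gap: 0.0311
grasp_force: 40.6
t: 7.45
tcp_pos: [0.4658, 0.0487, 0.0059]
tool_rot: [[1.0, -0.013, 0.0], [-0.013, -1.0, -0.0], [0.0, 0.0, -1.0]]
wrist_force: [0.9, 0.2, -0.1]
finger_gap: 0.0306
grasp_force: 40.7
t: 7.95
tcp_pos: [0.4718, 0.0487, 0.0059]
tool_rot: [[1.0, -0.013, 0.0], [-0.013, -1.0, -0.0], [0.0, 0.0, -1.0]]
wrist_force: [-0.1, 0.4, -1.5]
finger_gap: 0.0314
grasp_force: 40.7
```

```bash
f(){ grep -E "tcp|wrist"|tr '\n' ' '; echo; }
for i in 1; do python3 -m crank '[0,0,0,2.5,0,0,0, 0,0,0,5,0,0,0, 0,0,0,5,0,0,0]'|f; python3 -m crank '[0,0,0,2.5,0,0,0, 0,0,0,5,0,0,0, 0,0,0,5,0,0,0]'|f; python3 -m crank '[0,0,0,2.5,0,0,0, 0,0,0,5,0,0,0, 0,0,0,5,0,0,0]'|f; python3 -m crank '[0,0,0,2.5,0,0,0, 0,0,0,5,0,0,0, 0,0,0,5,0,0,0]'|f; done
```

```text
tcp_pos: [0.4769, 0.0487, 0.0059] wrist_force: [0.2, -0.3, 0.1] 
tcp_pos: [0.4819, 0.0487, 0.0059] wrist_force: [-0.4, 0.1, -0.2] 
tcp_pos: [0.4869, 0.0487, 0.0059] wrist_force: [-0.1, -0.0, -0.1] 
tcp_pos: [0.4919, 0.0487, 0.0059] wrist_force: [0.1, 0.2, -1.2]
```

```bash
f(){ grep -E "tcp|wrist"|tr '\n' ' '; echo; }
python3 -m crank '[0,0,0,2.5,0,0,0, 0,0,0,5,0,0,0, 0,0,0,5,0,0,0]'|f; python3 -m crank '[0,0,0,2.5,0,0,0, 0,0,0,5,0,0,0, 0,0,0,5,0,0,0]'|f; python3 -m crank '[0,0,0,2.5,0,0,0, 0,0,0,5,0,0,0, 0,0,0,5,0,0,0]'|f
```

```text
tcp_pos: [0.4969, 0.0487, 0.0059] wrist_force: [-0.4, -0.3, -1.0] 
tcp_pos: [0.5019, 0.0487, 0.0059] wrist_force: [0.6, -0.7, -0.6] 
tcp_pos: [0.5069, 0.0487, 0.0059] wrist_force: [-0.2, 1.5, -1.6]
```

```bash
f(){ grep -E "tcp|wrist"|tr '\n' ' '; echo; }
python3 -m crank '[0,0,0,2.5,0,0,0, 0,0,0,5,0,0,0, 0,0,0,5,0,0,0]'|f; python3 -m crank '[0,0,0,2.5,0,0,0, 0,0,0,5,0,0,0, 0,0,0,5,0,0,0]'|f; python3 -m crank '[0,0,0,2.5,0,0,0, 0,0,0,5,0,0,0, 0,0,0,5,0,0,0]'|f
```

```text
tcp_pos: [0.5084, 0.0485, 0.0057] wrist_force: [-7.6, 0.7, 7.5] 
tcp_pos: [0.5102, 0.0484, 0.0057] wrist_force: [-14.7, -1.0, 17.4] 
tcp_pos: [0.5148, 0.0484, 0.0056] wrist_force: [-15.1, 0.4, 17.0]
```

The push of 15 N comes with 17 N of downward pressing, because the arm's compliance couples x into z. I'll relieve z a little and watch.

```bash
f(){ grep -E "tcp|wrist|\[\[|t:"|tr '\n' ' '; echo; }
python3 -m crank '[0,0,0,0,0,0.5,0, 0,0,0,0,0,1,0, 0,0,0,0,0,1,0]'|f;  python3 -m crank '[0,0,0,0,0,0.5,0, 0,0,0,0,0,1,0, 0,0,0,0,0,1,0]'|f
```

```text
t: 12.08 tcp_pos: [0.5179, 0.0484, 0.0057] tool_rot: [[1.0, -0.013, -0.007], [-0.013, -1.0, -0.001], [-0.007, 0.001, -1.0]] wrist_force: [-5.1, -0.3, 0.0] 
t: 12.45 tcp_pos: [0.5198, 0.0484, 0.0071] tool_rot: [[1.0, -0.013, -0.004], [-0.013, -1.0, -0.001], [-0.003, 0.001, -1.0]] wrist_force: [-4.2, -1.3, -3.8]
```

```bash
f(){ grep -E "tcp|wrist|\[\[|t:"|tr '\n' ' '; echo; }
python3 -m crank '[0,0,0,2,0,-0.8,0, 0,0,0,4,0,-0.8,0, 0,0,0,4,0,-0.8,0]'|f;  python3 -m crank '[0,0,0,2,0,0,0, 0,0,0,4,0,0,0, 0,0,0,4,0,0,0]'|f
```

```text
t: 12.82 tcp_pos: [0.5261, 0.0486, 0.007] tool_rot: [[1.0, -0.013, 0.001], [-0.013, -1.0, -0.0], [0.001, 0.0, -1.0]] wrist_force: [-2.5, -0.6, -3.9] 
t: 13.2 tcp_pos: [0.5302, 0.0487, 0.0072] tool_rot: [[1.0, -0.013, 0.001], [-0.013, -1.0, 0.0], [0.001, -0.0, -1.0]] wrist_force: [-2.2, 0.3, -3.0]
```

```bash
f(){ grep -E "tcp|wrist|\[\[|t:"|tr '\n' ' '; echo; }
python3 -m crank '[0,0,0,0,0,-0.5,0, 0,0,0,0,0,-1.1,0, 0,0,0,0,0,-1.1,0, 0,0,0,0,0,-1.1,0]'|f;  python3 -m crank '[0,0,0,1.5,0,0,0, 0,0,0,3,0,0,0, 0,0,0,3,0,0,0]'|f
```

```text
t: 13.7 tcp_pos: [0.5302, 0.0487, 0.0062] tool_rot: [[1.0, -0.013, 0.001], [-0.013, -1.0, 0.0], [0.001, -0.0, -1.0]] wrist_force: [-1.5, -0.7, -3.3] 
t: 14.08 tcp_pos: [0.5323, 0.0487, 0.0059] tool_rot: [[1.0, -0.013, -0.001], [-0.013, -1.0, -0.0], [-0.001, 0.0, -1.0]] wrist_force: [-3.9, -0.9, -2.1]
```

```bash
f(){ grep -E "tcp|wrist|\[\[|t:"|tr '\n' ' '; echo; }
python3 -m crank '[0,0,0,1.5,0,0,0, 0,0,0,3,0,0,0, 0,0,0,3,0,0,0]'|f;  python3 -m crank '[0,0,0,1.5,0,0,0, 0,0,0,3,0,0,0, 0,0,0,3,0,0,0]'|f
```

```text
t: 14.45 tcp_pos: [0.536, 0.0487, 0.006] tool_rot: [[1.0, -0.013, 0.001], [-0.013, -1.0, -0.0], [0.001, 0.0, -1.0]] wrist_force: [-1.9, -0.2, -3.2] 
t: 14.82 tcp_pos: [0.5391, 0.0486, 0.006] tool_rot: [[1.0, -0.013, 0.001], [-0.013, -1.0, -0.0], [0.001, 0.0, -1.0]] wrist_force: [-2.9, -0.3, -4.1]
```

I'll check that the scale is rising and not sliding, by tracking its features against the first pictures.

```bash
cat >> h.py <<'E'
P0=np.array([.728,-.036,-.0163])
FEAT=np.array([[-95,50,50],[-95,-40,50],[-95,-60,50],[-95,-80,50],[-65,0,60],[110,100,55],[110,-100,55],[-115,100,45],[-115,-100,45]],float)
def track(n,new):
    a=cv2.cvtColor(cv2.imread(f"pics/{n}0.png"),cv2.COLOR_BGR2GRAY);b=cv2.cvtColor(new,cv2.COLOR_RGB2GRAY)
    m=np.zeros_like(a);q=proj(n,sc(P0,[[-119,104,48],[-119,-104,48],[-62,-104,58],[-62,104,58]]));cv2.fillConvexPoly(m,np.int32(np.round(q)),255);m=cv2.dilate(m,np.ones((3,3)))
    W=np.eye(2,3,dtype=np.float32)
    cc,W=cv2.findTransformECC(a,b,W,cv2.MOTION_AFFINE,(3,200,1e-7),m,3);return cc,W
PT=np.array([[-120,95,46],[-120,-95,46],[-65,-95,58],[-65,95,58],[-90,40,52],[-90,-60,52]],float)
def pose(imgs):
    obs={n:track(n,i) for n,i in imgs.items()}
    base={n:proj(n,sc(P0,PT)) for n in imgs}
    d={n:base[n]@obs[n][1][:,:2].T+obs[n][1][:,2]-base[n] for n in imgs}
    f=lambda v:np.concatenate([(proj(n,sc(P0+v[:3],PT,.041-v[3]))-base[n]-d[n]).ravel() for n in imgs])
    r=least_squares(f,[0,0,0,0],x_scale=[.001,.001,.005,.005])
    print({n:(round(float(o[0]),4)) for n,o in obs.items()},"dx,dy mm",r.x[:2]*1000,"dyaw deg",np.degrees(r.x[2]),"untilt rad",r.x[3],"corner lift mm",r.x[3]*122,"rms px",np.sqrt(np.mean(r.fun**2)))
    return r.x
E
python3 - <<'E'
from h import *
pose({n:cv2.imread(f"pics/{n}1.png")[:,:,::-1].copy() for n in("top","side")})
im={n:grab_frame(n) for n in("top","side")}
for n in im: cv2.imwrite(f"pics/{n}2.png",im[n][:,:,::-1])
pose(im)
a=cv2.resize(im["top"][90:290,180:330,::-1],None,fx=3,fy=3,interpolation=cv2.INTER_CUBIC)
b=cv2.resize(im["side"][150:270,190:305,::-1],None,fx=3,fy=5,interpolation=cv2.INTER_CUBIC)
cv2.imwrite("pics/w2.png",np.hstack([a,b]))
E
```

```text
{'top': 0.9998, 'side': 0.9834} dx,dy mm [ 0.3336 -0.231 ] dyaw deg -0.01856303943190419 untilt rad -0.007402074949181321 corner lift mm -0.9030531438001211 rms px 0.059383002537977805Traceback (most recent call last):
  File "<stdin>", line 5, in <module>
  File "h.py", line 48, in pose
    obs={n:track(n,i) for n,i in imgs.items()}
           ~~~~~^^^^^
  File "h.py", line 45, in track
    cc,W=cv2.findTransformECC(a,b,W,cv2.MOTION_AFFINE,(3,200,1e-7),m,3);return cc,W
         ~~~~~~~~~~~~~~~~~~~~^^^^^^^^^^^^^^^^^^^^^^^^^^^^^^^^^^^^^^^^^^
cv2.error: OpenCV(4.12.0) /io/opencv/modules/video/src/ecc.cpp:589: error: (-7:Iterations do not converge) The algorithm stopped before its convergence. The correlation is going to be minimized. Images may be uncorrelated or non-overlapped in function 'findTransformECC'
```

Run:
```python
from h import *
im={n:cv2.imread(f"pics/{n}2.png")[:,:,::-1].copy() for n in("top","side")}
a=cv2.resize(im["top"][90:290,180:330,::-1],None,fx=2.6,fy=3,interpolation=cv2.INTER_CUBIC)
b=cv2.resize(im["side"][140:260,190:320,::-1],None,fx=3.1,fy=5,interpolation=cv2.INTER_CUBIC)
o=np.hstack([a,b]);print(o.shape);cv2.imwrite("pics/w2.png",o)
for n in im:
  try: print(n,track(n,im[n]))
  except cv2.error: print(n,"fail")
```

```text
(600, 793, 3)
top (0.7995735659930459, array([[  0.9614,  -0.0513,  20.879 ],
       [  0.0081,   1.0471, -11.5363]], dtype=float32))
side fail
```

View pics/w2.png

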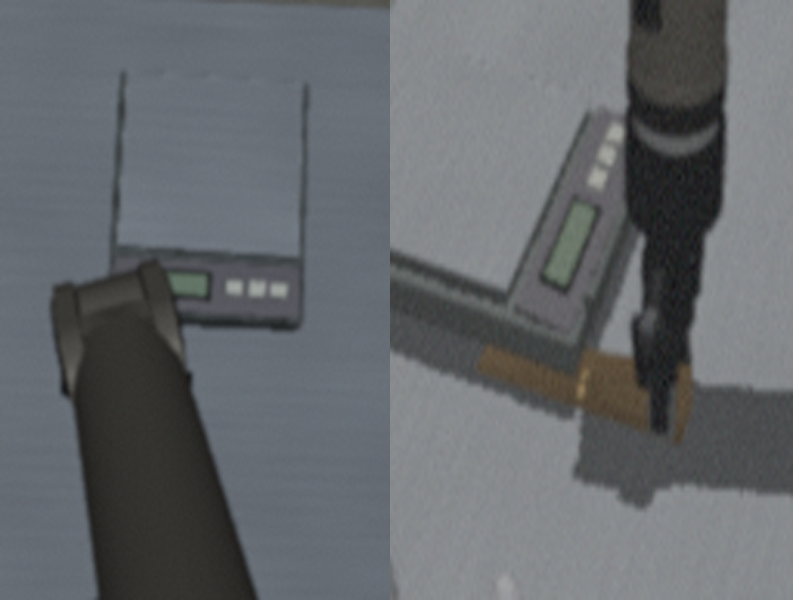

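The picture shows the wedge straight under the front left, its tip passing beneath (side crop 480,355), with the arm hiding part of the scale. I'll track small unoccluded patches instead.

```bash
cat >> h.py <<'E'
# patches: (cam, scale-frame point mm, half size px)
PA=[("top",[-92,-32,50],(9,8)),("top",[-92,-80,50],(9,8)),("top",[115,-103,50],(7,9)),("top",[115,103,50],(7,9)),
    ("side",[-92,36,50],(10,10)),("side",[-92,-50,50],(7,7)),("side",[-62,92,56],(9,7)),("side",[110,105,40],(9,8))]
def pose2(imgs):
    ok=[];dd=[]
    for n,P,(w,h) in PA:
        a=cv2.cvtColor(cv2.imread(f"pics/{n}0.png"),cv2.COLOR_BGR2GRAY);b=cv2.cvtColor(imgs[n],cv2.COLOR_RGB2GRAY)
        x,y=np.int32(np.round(proj(n,sc(P0,P))[0]));m=np.zeros_like(a);m[y-h:y+h+1,x-w:x+w+1]=255
        try: cc,W=cv2.findTransformECC(a,b,np.eye(2,3,dtype=np.float32),cv2.MOTION_TRANSLATION,(3,200,1e-6),m,3)
        except cv2.error: print(n,P,"fail");continue
        print(n,P,round(float(cc),3),W[:,2])
        if cc>.93: ok.append((n,np.array(P,float)));dd.append(W[:,2])
    f=lambda v:np.concatenate([(proj(n,sc(P0+v[:3],P,.041-v[3]))-proj(n,sc(P0,P)))[0]-d for (n,P),d in zip(ok,dd)])
    r=least_squares(f,[0,0,0,0],x_scale=[.001,.001,.005,.005],loss="soft_l1",f_scale=.2)
    print("dx,dy mm",r.x[:2]*1000,"dyaw deg",np.degrees(r.x[2]),"untilt",r.x[3],"lift mm",r.x[3]*122,"rms",np.sqrt(np.mean(f(r.x)**2)))
E
python3 - <<'E'
from h import *
for k in(1,2): pose2({n:cv2.imread(f"pics/{n}{k}.png")[:,:,::-1].copy() for n in("top","side")})
E
```

```text
top [-92, -32, 50] 1.0 [0.0162 0.0014]
top [-92, -80, 50] 1.0 [-0.001  -0.0055]
top [115, -103, 50] 0.998 [-0.0116 -0.0275]
top [115, 103, 50] 0.999 [0.0192 0.0295]
side [-92, 36, 50] 0.997 [0.0212 0.0236]
side [-92, -50, 50] 0.999 [-0.0167  0.0443]
side [-62, 92, 56] 0.999 [ 0.029  -0.0301]
side [110, 105, 40] 0.999 [-0.0028  0.0639]
dx,dy mm [-0.0092  0.0088] dyaw deg 0.021760004235622465 untilt -0.00015522717453189024 lift mm -0.01893771529289061 rms 0.02400697877229064
top [-92, -32, 50] 0.99 [ 0.7098 -0.6059]
top [-92, -80, 50] 0.94 [ 0.5673 -0.334 ]
top [115, -103, 50] 0.942 [0.1541 0.3206]
top [115, 103, 50] 0.945 [ 0.5734 -0.9912]
side [-92, 36, 50] 0.965 [-0.0534 -1.7784]
side [-92, -50, 50] 0.854 [-0.927   0.0509]
side [-62, 92, 56] 0.987 [-0.3043 -1.4585]
side [110, 105, 40] 0.994 [ 0.3226 -0.3106]
dx,dy mm [ 0.0155 -0.2221] dyaw deg 0.07205619956513884 untilt 0.035966793028668106 lift mm 4.387948749497509 rms 0.2492692326313368
```

The tracking works: the scale hasn't slid, and the corner is lifted about 4.4 of 5 mm, matching the 31.6 mm of travel. Now small steps, watching the push.

```bash
f(){ grep -E "tcp|wrist|t:"|tr '\n' ' '; echo; }
python3 -m crank '[0,0,0,1,0,0,0, 0,0,0,2,0,0,0]'|f; python3 -m crank '[0,0,0,1,0,0,0, 0,0,0,1,0,0,0]'|f; python3 -m crank '[0,0,0,1,0,0,0, 0,0,0,1,0,0,0]'|f
```

```text
t: 15.18 tcp_pos: [0.5403, 0.0486, 0.0059] tool_rot: [[1.0, -0.013, -0.001], [-0.013, -1.0, -0.0], [-0.001, 0.0, -1.0]] wrist_force: [-2.5, -1.2, -3.0] 
t: 15.42 tcp_pos: [0.5417, 0.0486, 0.0059] tool_rot: [[1.0, -0.013, 0.0], [-0.013, -1.0, -0.0], [0.0, 0.0, -1.0]] wrist_force: [-3.4, -0.0, -2.8] 
t: 15.68 tcp_pos: [0.5424, 0.0487, 0.0059] tool_rot: [[1.0, -0.013, -0.0], [-0.013, -1.0, -0.0], [-0.0, 0.0, -1.0]] wrist_force: [-5.1, -0.4, -2.8]
```

```bash
f(){ grep -E "tcp|wrist|t:"|tr '\n' ' '; echo; }
python3 -m crank '[0,0,0,1,0,0,0, 0,0,0,1,0,0,0]'|f; python3 -m crank '[0,0,0,1,0,0,0, 0,0,0,1,0,0,0]'|f
```

```text
t: 15.92 tcp_pos: [0.5433, 0.0486, 0.0058] tool_rot: [[1.0, -0.013, -0.001], [-0.013, -1.0, -0.0], [-0.001, 0.0, -1.0]] wrist_force: [-4.4, 0.2, -4.1] 
t: 16.18 tcp_pos: [0.5439, 0.0486, 0.0057] tool_rot: [[1.0, -0.013, -0.001], [-0.013, -1.0, -0.0], [-0.001, 0.0, -1.0]] wrist_force: [-5.4, 0.7, -2.6]
```

Run:
```python
from h import *
im={n:grab_frame(n) for n in("top","side")};pose2(im)
print(sense()["wrist_force"])
```

```text
top [-92, -32, 50] 0.989 [ 0.6748 -0.6233]
top [-92, -80, 50] 0.932 [ 0.6458 -0.3348]
top [115, -103, 50] 0.933 [ 0.3933 -0.2485]
top [115, 103, 50] 0.957 [ 0.7343 -0.8776]
side [-92, 36, 50] 0.896 [-0.2148 -1.9468]
side [-92, -50, 50] 0.713 [-0.6679  1.5173]
side [-62, 92, 56] 0.963 [-0.5963 -1.3468]
side [110, 105, 40] 0.993 [ 0.3382 -0.3424]
dx,dy mm [ 1.1026 -0.9693] dyaw deg -0.04113979694562296 untilt 0.02144801806108914 lift mm 2.616658203452875 rms 0.22370905058806062
[-5.7359  1.0427 -1.9768]
```

```bash
f(){ grep -E "tcp|wrist|t:"|tr '\n' ' '; echo; }
python3 -m crank '[0,0,0,1,0,0,0, 0,0,0,1,0,0,0]'|f; python3 -m crank '[0,0,0,1,0,0,0, 0,0,0,1,0,0,0]'|f
```

```text
t: 16.52 tcp_pos: [0.5442, 0.0486, 0.0057] tool_rot: [[1.0, -0.013, -0.003], [-0.013, -1.0, -0.001], [-0.003, 0.001, -1.0]] wrist_force: [-6.4, -0.6, -0.8] 
t: 16.77 tcp_pos: [0.5445, 0.0486, 0.0057] tool_rot: [[1.0, -0.013, -0.004], [-0.013, -1.0, -0.001], [-0.004, 0.001, -1.0]] wrist_force: [-9.1, 0.2, 1.5]
```

```bash
f(){ grep -E "tcp|wrist|t:"|tr '\n' ' '; echo; }
python3 -m crank '[0,0,0,0,0,0.3,0, 0,0,0,0,0,0.3,0, 0,0,0,0,0,0.3,0]'|f
python3 - <<'E'
from h import *
im={n:grab_frame(n) for n in("top","side")}
for n in im: cv2.imwrite(f"pics/{n}3.png",im[n][:,:,::-1])
b=cv2.resize(im["side"][140:260,170:310,::-1],None,fx=5,fy=5,interpolation=cv2.INTER_CUBIC)
cv2.imwrite("pics/w3.png",b)
# differential vs frame 2 on visible patches
for n,P,(w,h) in [("top",[-92,-32,50],(9,8)),("top",[-92,-80,50],(9,8)),("side",[-62,60,56],(9,9)),("side",[-62,92,56],(9,7)),("side",[110,105,40],(9,8)),("side",[0,105,45],(12,8))]:
    for k in(0,2):
        a=cv2.cvtColor(cv2.imread(f"pics/{n}{k}.png"),cv2.COLOR_BGR2GRAY);c=cv2.cvtColor(im[n],cv2.COLOR_RGB2GRAY)
        p,t=(P0,.041) if k==0 else (P0,.005)
        x,y=np.int32(np.round(proj(n,sc(p,P,t))[0]));m=np.zeros_like(a);m[y-h:y+h+1,x-w:x+w+1]=255
        try: cc,W=cv2.findTransformECC(a,c,np.eye(2,3,dtype=np.float32),cv2.MOTION_TRANSLATION,(3,200,1e-6),m,3);W=W[:,2]
        except cv2.error: cc,W=0,0
        print(n,P,k,round(float(cc),3),W,"pred full level from 0:",(proj(n,sc(P0,P,0))-proj(n,sc(P0,P)))[0],"1mm x:",(proj(n,sc(P0+[.001,0,0],P))-proj(n,sc(P0,P)))[0])
E
```

```text
t: 17.15 tcp_pos: [0.5447, 0.0486, 0.0057] tool_rot: [[1.0, -0.013, -0.004], [-0.013, -1.0, -0.001], [-0.004, 0.001, -1.0]] wrist_force: [-7.7, -0.0, -2.4] 
top [-92, -32, 50] 0 0.989 [ 0.6954 -0.6525] pred full level from 0: [ 0.6144 -0.5361] 1mm x: [ 0.0069 -0.3496]
top [-92, -32, 50] 2 0.997 [-0.0291 -0.0059] pred full level from 0: [ 0.6144 -0.5361] 1mm x: [ 0.0069 -0.3496]
top [-92, -80, 50] 0 0.946 [-0.0998 -0.4671] pred full level from 0: [ 0.5694 -0.4296] 1mm x: [ 0.0037 -0.3498]
top [-92, -80, 50] 2 0.992 [-0.5848 -0.0688] pred full level from 0: [ 0.5694 -0.4296] 1mm x: [ 0.0037 -0.3498]
side [-62, 60, 56] 0 0.992 [-0.1967 -1.7755] pred full level from 0: [-0.3088 -1.5877] 1mm x: [-0.3591 -0.073 ]
side [-62, 60, 56] 2 0.993 [0.0069 0.0107] pred full level from 0: [-0.3088 -1.5877] 1mm x: [-0.3591 -0.073 ]
side [-62, 92, 56] 0 0.99 [-0.1377 -1.8546] pred full level from 0: [-0.3331 -1.9362] 1mm x: [-0.3663 -0.0767]
side [-62, 92, 56] 2 0.994 [-0.098  -0.1215] pred full level from 0: [-0.3331 -1.9362] 1mm x: [-0.3663 -0.0767]
side [110, 105, 40] 0 0.992 [ 0.3593 -0.3797] pred full level from 0: [-0.1272 -0.4681] 1mm x: [-0.3337 -0.0714]
side [110, 105, 40] 2 0.999 [ 0.0394 -0.0767] pred full level from 0: [-0.1272 -0.4681] 1mm x: [-0.3337 -0.0714]
side [0, 105, 45] 0 0.898 [24.7051  4.7678] pred full level from 0: [-0.2728 -1.4286] 1mm x: [-0.3547 -0.0759]
side [0, 105, 45] 2 0.922 [25.5198  5.5869] pred full level from 0: [-0.2728 -1.4286] 1mm x: [-0.3547 -0.0759]
```

Feature shifts match full level with no slide, and the push has roughly doubled. One more small step for firmness.

```bash
f(){ grep -E "tcp|wrist|t:"|tr '\n' ' '; echo; }
python3 -m crank '[0,0,0,1.5,0,0.2,0, 0,0,0,1.5,0,0.2,0, 0,0,0,1.5,0,0.2,0]'|f
```

```text
t: 17.62 tcp_pos: [0.5461, 0.0486, 0.0058] tool_rot: [[1.0, -0.013, -0.004], [-0.013, -1.0, -0.001], [-0.004, 0.001, -1.0]] wrist_force: [-6.9, -0.2, -3.5]
```

```bash
f(){ grep -E "tcp|wrist|t:|gap|gras"|tr '\n' ' '; echo; }
python3 -m crank '[0,0,0,-1.5,0,-0.1,0, 0,0,0,-3,0,-0.2,0, 0,0,0,-3,0,-0.2,0]'|f
```

```text
t: 18.0 tcp_pos: [0.546, 0.0487, 0.0064] tool_rot: [[1.0, -0.013, 0.002], [-0.013, -1.0, 0.0], [0.002, -0.0, -1.0]] wrist_force: [-0.8, 0.6, -7.0] finger_gap: 0.0309 grasp_force: 40.1
```

```bash
f(){ grep -E "tcp|wrist|t:|gap|gras"|tr '\n' ' '; echo; }
python3 -m crank '[0,0,0,0,0,-0.4,0, 0,0,0,0,0,-0.8,0, 0,0,0,0,0,-0.8,0]'|f
python3 -m crank '[0,0,0,0,0,0,0.35, 0,0,0,0,0,0,0.4, 0,0,0,0,0,0,0.5, 0,0,0,0,0,0,0.6, 0,0,0,0,0,0,0.8, 0,0,0,0,0,0,0.8, 0,0,0,0,0,0,0.8]'|f
python3 -m crank '[0,0,0,0,0,20,0.8, 0,0,0,0,0,60,0.8, 0,0,0,-50,0,100,0.8, 0,0,0,-100,0,150,0.8, 0,0,0,-100,-60,200,0.8, 0,0,0,-100,-120,200,0.8, 0,0,0,-100,-180,200,0.8, 0,0,0,-100,-240,200,0.8, 0,0,0,-100,-300,200,0.8, 0,0,0,-100,-300,200,0.8]'|f
python3 - <<'E'
from h import *
im={n:grab_frame(n) for n in("top","side")}
for n in im: cv2.imwrite(f"pics/{n}4.png",im[n][:,:,::-1])
pose2(im)
a=cv2.resize(im["top"][90:290,190:320,::-1],None,fx=3,fy=3,interpolation=cv2.INTER_CUBIC)
b=cv2.resize(im["side"][140:260,180:310,::-1],None,fx=3.1,fy=5,interpolation=cv2.INTER_CUBIC)
cv2.imwrite("pics/w4.png",np.hstack([a,b]))
E
```

```text
t: 18.38 tcp_pos: [0.546, 0.0487, 0.0058] tool_rot: [[1.0, -0.013, 0.002], [-0.013, -1.0, 0.0], [0.002, -0.0, -1.0]] wrist_force: [0.1, -0.3, -4.5] finger_gap: 0.0309 grasp_force: 40.2 
t: 19.25 tcp_pos: [0.5451, 0.0487, 0.0055] tool_rot: [[1.0, -0.013, 0.0], [-0.013, -1.0, -0.0], [0.0, 0.0, -1.0]] wrist_force: [-0.0, 0.6, -0.8] finger_gap: 0.068 grasp_force: 0.0 
t: 20.5 tcp_pos: [0.4435, -0.2567, 0.2055] tool_rot: [[1.0, -0.022, -0.0], [-0.022, -1.0, -0.002], [-0.0, 0.002, -1.0]] wrist_force: [-0.5, 0.1, -0.8] finger_gap: 0.0684 grasp_force: 0.0 
top [-92, -32, 50] 0.986 [ 0.7179 -0.65  ]
top [-92, -80, 50] 0.934 [ 0.4625 -0.6818]
top [115, -103, 50] 0.934 [0.4004 0.4396]
top [115, 103, 50] 0.963 [ 0.8036 -0.7591]
side [-92, 36, 50] 0.987 [-0.2284 -1.8747]
side [-92, -50, 50] 0.984 [-0.3311 -0.4262]
side [-62, 92, 56] 0.99 [-0.1644 -1.8974]
side [110, 105, 40] 0.992 [ 0.3354 -0.4286]
dx,dy mm [ 0.1214 -0.323 ] dyaw deg -0.023445036833418267 untilt 0.041023335974585004 lift mm 5.00484698889937 rms 0.19720519092450228
```

View pics/w4.png

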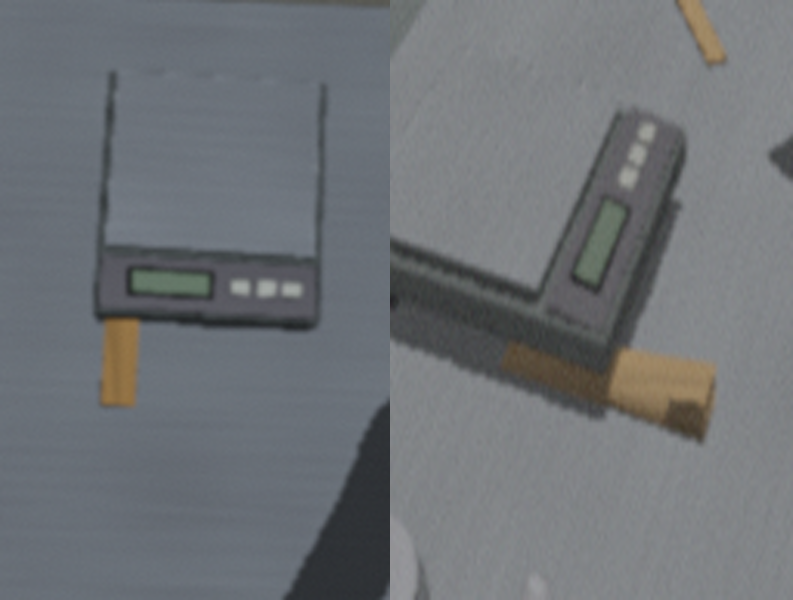

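The picture shows the wedge flat and straight under the front left foot, with its butt at (118,405). The corner is lifted 5.0 mm, the scale has moved less than 0.5 mm, and the robot is clear.

```bash
python3 -c "
from cell import *
print(hand_in())"
```

```text
the job is handed in; nothing more can be done
None
```

I pushed the wedge in under the front left foot until the corner measured 5.0 mm higher and the push had about doubled, so the scale reads level and firm; it moved under 0.5 mm, the wedge was released flat on the bench, nothing else was touched, and the job was handed in at about 20.6 s.

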